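# Tip a batch of sample tins into the catch bin

### The job

Put the sample tin that was left on the bench upright on the tipping tray with the other three. Then press the tray's yellow tab down, slowly and with a light touch, until the tray sits firmly on its rubber stop, keep it pressed there a second so that all four tins slide off into the white bin, and ease the tray back up to level without letting it snap back. Do not lean hard on the stop, and leave the flask, the jar and the timer where they are.

Things in the scene. Friction and masses are not known exactly. Their poses are not given: they have to be found in the camera images.
- stand: Fixed grey stand, in one piece with the white catch bin. Origin on the bench right below the middle of the tray's hinge; z up. In its frame the hinge runs along x at 130 mm height, the tins slide out towards -y, where the bin is, and the yellow press tab is on the +x side. Cheeks at x = +-80 mm, 142 mm high, carry the hinge. Turned up to 0.3 rad.
- tray (a joint): Tilt of the tray in rad: 0 level, where a spring holds it; grows as the tab and open end go down. The tins slide beyond 0.26 to 0.40 rad. The rubber stop under the tab (5 N per mm) sits on a screw set anew each time and is met anywhere from 0.42 to 0.61 rad: only the rise of force tells. Keep below 1.5 rad/s either way (about 140 mm/s at the tab).
- tray_floor (a point): Point on the tray floor at the middle of the hinge, 130 mm above the bench; axes as the stand's, tilting with the tray. White slick floor, blue walls 20 mm high on three sides: inner x -66 to +66 mm, y -115 (open end, no wall) to +116 mm (closed end). Three tins stand at y above +25 mm; the part around y = -50 mm is free.
- press_tab (a point): Middle of the top of the flat yellow tab, at x +100, y -95, z +2 mm from point tray_floor, 50 mm long in y, sticking out 54 mm in x; pressed down it goes 40 to 57 mm on an arc about the hinge. The spring pushes it up with 4 N at level to 7 N at the stop (tins change this by 2 N). Firmly on the stop is 11 N or more in all; 13 to 18 N is right, over 24 N harms it.
- bin_in (a point): Middle of the catch bin's inner floor, 5 mm above the bench; axes as the stand's. Inner room 142 mm in x, 147 mm in y; white walls 50 mm high, 4 mm thick.
- tin_1: Closed aluminium sample tin, a disc 44 mm across and 26 mm tall, 35 to 70 g, on the tray. Origin in the middle of its underside.
- tin_2: Same tin, on the tray.
- tin_3: Same tin, on the tray.
- tin_4: Same tin, the one standing on the bench, to the left or the right of the stand.
- flask: Bystander: lime-green drinking flask, 62 mm across, 160 mm tall, standing on the bench on the other side of the stand from the loose tin. Origin in the middle of its underside.
- reagent_jar: Bystander: amber jar with white cap, 50 mm across, 75 mm tall. Origin in the middle of its underside.
- timer: Bystander: black timer, 55 x 70 x 24 mm, lying on the bench. Origin in the middle of its underside.
Mind the look-alikes: they are no part of the job. What is shaped like the tin_4 but orange or turquoise is not meant.

How it is judged:
On the way, in this order (a step that is already met when the one before it is completed fails the run):
1. the loose tin stands released on the level tray, with the other three still on it (value of joint tray below 0.04 rad and angle between tin_4's own z axis and vertical below 0.15 rad and linear speed of tin_4 below 0.03 m/s and contact force between the fingers and tin_4 below 0.1 N and x of tin_1 in the frame of tray_floor between -0.066 and 0.066 m and y of tin_1 in the frame of tray_floor between -0.112 and 0.118 m and z of tin_1 in the frame of tray_floor between -0.012 and 0.012 m and x of tin_2 in the frame of tray_floor between -0.066 and 0.066 m and y of tin_2 in the frame of tray_floor between -0.112 and 0.118 m and z of tin_2 in the frame of tray_floor between -0.012 and 0.012 m and x of tin_3 in the frame of tray_floor between -0.066 and 0.066 m and y of tin_3 in the frame of tray_floor between -0.112 and 0.118 m and z of tin_3 in the frame of tray_floor between -0.012 and 0.012 m and x of tin_4 in the frame of tray_floor between -0.066 and 0.066 m and y of tin_4 in the frame of tray_floor between -0.112 and 0.118 m and z of tin_4 in the frame of tray_floor between -0.012 and 0.012 m), for 0.3 s.
2. the tray is pressed down firmly on its stop by the tab (11 N or more for 0.4 s) (value of joint tray above 0.38 rad and contact force between the fingers and tray above 11 N), for 0.4 s.
At the end, for the whole second after the job is handed in: All four tins lie at rest inside the catch bin (within its walls, undersides less than 55 mm above its floor) and the tray is back level within 0.04 rad (value of joint tray below 0.04 rad and x of tin_1 in the frame of bin_in between -0.074 and 0.074 m and y of tin_1 in the frame of bin_in between -0.077 and 0.077 m and z of each of tin_1, tin_2, tin_3, tin_4 in the frame of bin_in below 0.055 m and linear speed of each of tin_1, tin_2, tin_3, tin_4 below 0.03 m/s and x of tin_2 in the frame of bin_in between -0.074 and 0.074 m and y of tin_2 in the frame of bin_in between -0.077 and 0.077 m and x of tin_3 in the frame of bin_in between -0.074 and 0.074 m and y of tin_3 in the frame of bin_in between -0.077 and 0.077 m and x of tin_4 in the frame of bin_in between -0.074 and 0.074 m and y of tin_4 in the frame of bin_in between -0.077 and 0.077 m); the robot touches nothing.
It fails at once if the tray pressed with more than 24 N (contact force between any of the fingers, the arm and tray above 24 N).
It fails at once if the tray whipped down or let snap back (faster than 1.5 rad/s) (velocity of joint tray above 1.5 rad/s or velocity of joint tray below -1.5 rad/s).
It fails at once if the flask, the jar or the timer moved more than 25 mm, or knocked over (distance of any of flask, reagent_jar, timer from where it was at the start of the episode above 0.025 m or angle between any of flask, reagent_jar's own z axis and vertical above 0.4 rad).
It also fails if it takes over 72 s, if anything falls off the work surface, if the arm or the gripper's body presses on something with over 40 N, if the wrist force passes 120 N, or if a joint passes its speed limit or range.

### The arm

A 7-joint arm with a two-finger parallel gripper is mounted at the origin on the work surface. World frame = base frame: x ahead of the robot, y to its left, z up, the work surface at z = 0. Lengths are in m, angles in rad, forces in N, time in s.
With the tool pointing down it reaches from about 0.425 to 0.95 m from the base axis. Payload 4.7 kg.
Tool frame: the origin (TCP) lies on the centre line of the jaws, within the pads' length; the fingertips stand robot.nose_length ahead of it and the grasp point (between the pads) lies 8 mm behind it (robot.nose_length is the distance from the TCP to the fingertips, in m); z points along the fingers, y is the line along which they close (so a half turn about z gives the same grasp; the last joint's range is limited). The gripper opens to 85 mm and grips with 20 to 120 N. Pads are 22 mm wide; open, the fingers measure 114 mm over their backs; the gripper's body (76 mm by 85 mm) begins 54 mm behind the grasp point. The pads swing forward as they close: fully open they stand 13 mm farther back than shut.
Start: joints at [1.181, 0.469, -0.049, 1.532, 0.024, 1.141, -0.082], TCP at [0.238, -0.632, 0.242] pointing down, gripper open.
Joint ranges: [-2.59, 2.59], [-0.33, 1.99], [-1.39, 1.29], [0.1, 2.45], [-1.04, 4.18], [0.21, 1.99], [-2.66, 2.66]. Speed limits (rad/s): [2.57, 2.57, 3.14, 3.14, 3.14, 3.14, 3.14].

### API

Orientations are given as [roll, pitch, yaw] about the fixed x, y, z axes, in that order (R = Rz(yaw) Ry(pitch) Rx(roll)).
In Python, from plant import robot gives the robot as it stands. Calls block until the motion is done:
- robot.goto(position, orientation): joint-space move of the TCP to a pose.
- robot.move_straight(position, vel=0.15, attitude=None, contact_N=None): straight line of the TCP; attitude=None keeps the orientation; vel is the mean speed in m/s. With contact_N (N) it stops when the force on the tool has changed by that much, and returns True; else False.
- robot.move_joints(angles): joint-space move.
- robot.grip(opening, strength=None): opening from 0.0 (shut) to 1.0 (fully open); strength is the grip in N (None keeps the last); returns when the fingers have stopped.
- robot.sleep(seconds).
- robot.inverse_kinematics(position, orientation): joint angles nearest the present ones, or None.
- robot.sense(): the state.
- robot.grab_frame(name): name is "scene" or "side" or "wrist"; returns a dict with "image" (400x640x3 uint8, red, green, blue), "range_z" (400x640 float32, m along the optical axis (not along the pixel's ray), 0 where there is no reading), "fx", "fy", "cx", "cy" (pixels), "dist_coeffs" ([k1, k2, p1, p2, k3] as OpenCV has them; the pictures are not rectified), "R" (3x3) and "t" (3): a world point X has camera coordinates R X + t. Camera axes: x right, y down, z forward; pixel columns grow to the right and rows downward; lengths in m; the calibration is good to about 2 mm. A picture is of the moment at which its call begins.
A pose or a line that the arm cannot do raises robot.IKError and nothing moves.
- robot.close_job(): hands the job in; it is judged then, once.
The state is a dict: "t": time; "joint_pos": joint angles; "joint_velocities": joint speeds; "effort": joint torques, N m; "tcp_pos": TCP position; "tcp_rot": TCP orientation; "wrist_force": force on the tool from outside, world axes, zero at the start; "torque": the same for the moment, N m; "opening": opening from 0.0 (shut) to 1.0 (fully open); "gripper_force": force on a finger pad.
Only numpy, scipy, OpenCV 4.12 (cv2) and the standard library are available. Lean on these libraries where they do the work, as an engineer would, in place of code of your own. Each camera call takes 0.05 s, during which the arm holds its last target. There are 200 camera calls.

## Working session

There is one attempt and no reset: what is moved stays moved. The work goes in short steps, each a Python script; the robot and the scene stay as the last script left them, time stands still between calls to the robot, and variables do not carry over. Pictures are saved under pics/ and viewed, at most 10 in all, crops included, and the job is handed in when it is done.

```bash
ls; mkdir -p pics; cat > h.py <<'E'
import numpy as np, cv2
from plant import robot
def shot(n,f=None):
    c=robot.grab_frame(n)
    if f: cv2.imwrite('pics/'+f,c['image'][:,:,::-1])
    np.savez('pics/'+n+'.npz',**c)
    return c
def KD(c): return np.array([[c['fx'],0,c['cx']],[0,c['fy'],c['cy']],[0,0,1.]]),np.array(c['dist_coeffs'],float)
def ray(c,uv):
    K,D=KD(c); p=cv2.undistortPoints(np.array(uv,float).reshape(-1,1,2),K,D)[:,0]
    R=np.array(c['R']);t=np.array(c['t']); d=np.c_[p,np.ones(len(p))]
    return -R.T@t, d@R
def onplane(c,uv,z):
    o,d=ray(c,uv); return o+d*((z-o[2])/d[:,2])[:,None]
def cloud(c):
    v,u=np.mgrid[0:400,0:640]; o,d=ray(c,np.c_[u.ravel(),v.ravel()])
    P=o+d*np.array(c['range_z'],float).reshape(-1,1); P[np.array(c['range_z']).ravel()==0]=np.nan
    return P.reshape(400,640,3)
E
python3 - <<'E'
from h import *
a=shot('scene','scene0.png');b=shot('side','side0.png')
print(robot.nose_length,robot.sense()['t'],robot.sense()['wrist_force'])
for c in(a,b): print(-np.array(c['R']).T@c['t'],np.array(c['R'])[2])
E
```

```text
pics
0.011 0.1 [-0.32236281  0.60023858 -0.82448688]
[ 1.25337992 -0.49180152  0.87308861] [-0.60172165  0.42525482 -0.67608386]
[0.49547083 0.75777984 0.6747124 ] [ 0.09605056 -0.79153531 -0.60352808]
```

View pics/scene0.png

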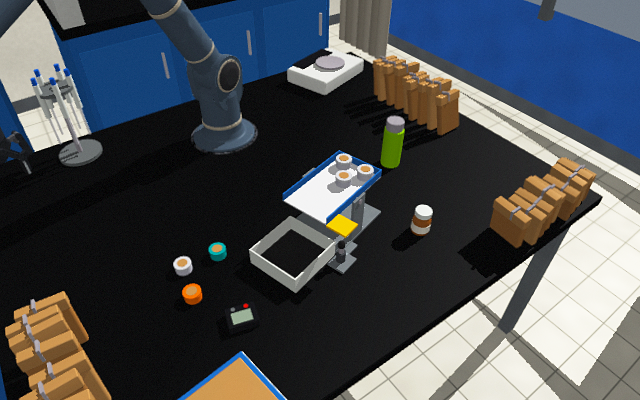

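View pics/side0.png

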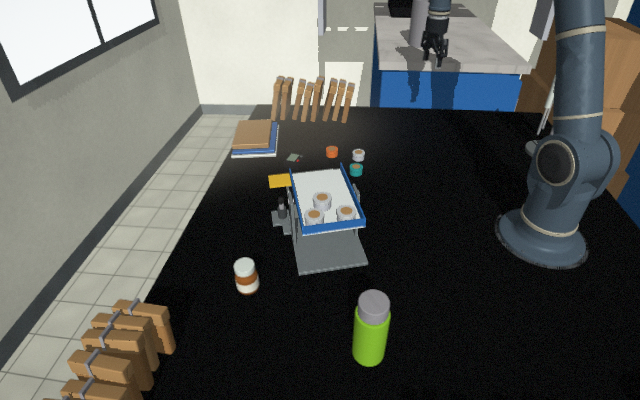

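The scene view shows the loose white tin at (183,266), with the orange and turquoise decoys at (192,294) and (217,251). The tab is at (342,225), the tray at (335,185) with three tins, the bin at (293,252), the flask at (392,145), the jar at (422,220) and the timer at (241,317). The side view agrees: tab (280,181), loose tin (358,155).

```bash
python3 - <<'E'
from h import *
for n in('scene','side'):
    c=dict(np.load(f'pics/{n}.npz')); P=cloud(c); H=cv2.cvtColor(c['image'],cv2.COLOR_RGB2HSV).astype(int)
    h,s,v=H[...,0],H[...,1],H[...,2]; z=P[...,2]
    roi=(P[...,0]>.3)&(P[...,0]<1)&(abs(P[...,1])<.8)
    m=(h>22)&(h<32)&(s>180)&(v>120)&roi&(abs(z-.132)<.015)
    q=P[m]; print(n,'tab',m.sum(),np.median(q,0),cv2.minAreaRect(q[:,:2].astype(np.float32)*1000))
    m=(h>100)&(h<120)&(s>120)&roi&(abs(z-.147)<.006)
    q=P[m]; print('wall',m.sum(),cv2.minAreaRect(q[:,:2].astype(np.float32)*1000),q[:,2].mean())
    m=(s<60)&(v>150)&roi&(z>.12)&(z<.14)
    q=P[m]; print('floor',m.sum(),cv2.minAreaRect(q[:,:2].astype(np.float32)*1000),np.median(q[:,2]))
    for lab,zr in(('tops',(.015,.033)),('traytops',(.151,.162))):
        m=roi&(z>zr[0])&(z<zr[1])
        k,L,S,C=cv2.connectedComponentsWithStats(cv2.morphologyEx(m.astype(np.uint8),cv2.MORPH_OPEN,np.ones((3,3))))
        for i in range(1,k):
            if S[i,4]>40:
                q=P[L==i]; r=cv2.minEnclosingCircle(q[:,:2].astype(np.float32)*1000); print(lab,C[i].round(),S[i,4],np.round(r[0]),round(r[1],1),c['image'][L==i].mean(0).round())
    for lab,m in(('flask',(h>35)&(h<50)&(s>150)&roi),('jar',(h<20)&(s>120)&roi&(z>.03)&(z<.08))):
        print(lab,m.sum(),np.median(P[m],0).round(3))
E
```

```text
scene tab 372 [ 0.69216368 -0.01726812  0.13139834] ((691.3314208984375, -16.732345581054688), (58.08234405517578, 50.96171569824219), 17.55215835571289)
wall 532 ((571.3195190429688, 51.06684875488281), (150.39918518066406, 238.58554077148438), 17.09099006652832) 0.14671509690043638
floor 2045 ((647.7506713867188, 28.28802490234375), (1420.037353515625, 359.0098571777344), 78.03643798828125) 0.12935002694327358
tops [422. 119.] 46 [354. 611.] 18.4 [100.  66.  32.]
tops [431. 124.] 47 [398. 617.] 16.9 [115.  82.  45.]
tops [447. 127.] 98 [439. 656.] 49.9 [104.  69.  34.]
tops [391. 162.] 58 [475. 356.] 21.4 [ 80. 123.   0.]
tops [563. 215.] 43 [937. 589.] 13.5 [82. 54. 28.]
tops [291. 236.] 334 [ 604. -105.] 91.7 [130. 133. 128.]
tops [419. 228.] 83 [732. 223.] 24.4 [143. 139. 129.]
tops [504. 233.] 142 [883. 396.] 48.8 [91. 60. 29.]
tops [530. 239.] 51 [937. 429.] 14.4 [103.  74.  41.]
tops [217. 249.] 201 [ 498. -261.] 23.1 [ 70. 154. 131.]
tops [182. 264.] 209 [ 490. -354.] 23.3 [206. 190. 170.]
tops [270. 270.] 122 [ 631. -186.] 49.6 [131. 135. 129.]
tops [317. 264.] 41 [685. -81
[... 1694 characters left out ...]
 41.5 [76. 76. 69.]
tops [356. 167.] 106 [ 497. -261.] 23.5 [ 74. 127. 113.]
tops [249. 286.] 103 [723. 235.] 23.5 [193. 192. 177.]
tops [166. 347.] 111 [846. 403.] 18.2 [104.  77.  47.]
tops [367. 358.] 140 [457. 379.] 27.0 [118. 164.  45.]
tops [154. 363.] 67 [854. 439.] 10.6 [79. 63. 42.]
tops [145. 384.] 106 [853. 476.] 13.7 [69. 52. 32.]
traytops [287.  82.] 57 [ 778. -665.] 50.0 [158. 135. 106.]
traytops [322. 198.] 194 [571.  80.] 23.1 [170. 162. 149.]
traytops [346. 212.] 224 [513. 125.] 22.8 [171. 163. 149.]
traytops [314. 215.] 224 [581. 142.] 23.4 [170. 162. 148.]
traytops [374. 304.] 680 [454. 365.] 27.2 [137. 136. 138.]
flask 1928 [0.461 0.389 0.051]
jar 1209 [0.843 0.429 0.054]
```

Both views agree: loose tin (0.4895, -0.3535), stand origin ≈ (0.569, 0.047) with yaw ≈ 0.288, tab (0.691, -0.0163, 0.132). I'll pick the tin along the diagonal to clear the decoys.

```bash
python3 - <<'E'
from h import *
pi=np.pi; o=[pi,0,-pi/4]; p=[.4893,-.3535]
robot.grip(0.85,40)
robot.goto([*p,.12],o); print(robot.sense()['t'])
robot.move_straight([*p,.014],vel=.1)
robot.grip(0.0,40); s=robot.sense(); print(s['t'],s['opening'],s['gripper_force'],s['tcp_pos'])
robot.move_straight([*p,.24],vel=.15)
s=robot.sense(); print(s['t'],s['opening'],s['gripper_force'],s['wrist_force'])
c=robot.grab_frame('scene'); cv2.imwrite('pics/lift.png',c['image'][100:350,120:480,::-1])
E
```

```text
1.875
3.4583 0.49582923084291874 40.822144746780396 [ 0.48984837 -0.35384131  0.01487924]
5.1167 0.505541732737001 40.62670290470123 [ 1.17814419  0.35484406 -0.26975664]
```

View pics/lift.png

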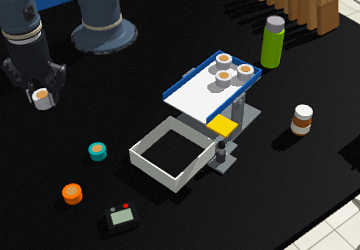

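The tin is held (crop ≈ (42,98)); whether it is tilted is unclear, so I'll move above the tray and check there.

```bash
python3 - <<'E'
from h import *
pi=np.pi; y=.288; q=[.569+.052*np.sin(y),.047-.052*np.cos(y)]; print(q)
robot.goto([*q,.22],[pi,0,y-pi/2]); print(robot.sense()['t'],robot.sense()['tcp_pos'])
a=robot.grab_frame('scene')['image'][90:250,240:440]; b=robot.grab_frame('side')['image'][100:260,230:430]
cv2.imwrite('pics/over.png',cv2.resize(np.hstack([a,b])[:,:,::-1],None,fx=2,fy=2,interpolation=cv2.INTER_CUBIC))
E
```

```text
[np.float64(0.5837698286698149), np.float64(-0.0028583208809153035)]
6.525 [ 0.58367465 -0.00432774  0.22009231]
```

View pics/over.png

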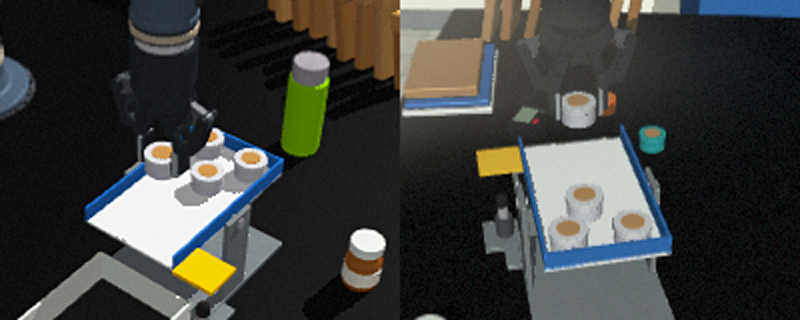

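The tin hangs upright in both views (left crop (162,155), right crop (578,108)), over the free front part of the tray. Placing it.

```bash
python3 - <<'E'
from h import *
pi=np.pi; q=robot.sense()['tcp_pos'][:2]
robot.move_straight([*q,.156],vel=.08)
print(robot.move_straight([*q,.1445],vel=.02,contact_N=1.5),robot.sense()['tcp_pos'],robot.sense()['wrist_force'])
robot.grip(0.72); robot.sleep(.2)
robot.move_straight([*q,.24],vel=.1); robot.sleep(.2)
s=robot.sense(); print(s['t'],s['wrist_force'])
a=shot('scene')['image'][90:250,240:440]; b=shot('side')['image'][100:260,230:430]
cv2.imwrite('pics/placed.png',cv2.resize(np.hstack([a,b])[:,:,::-1],None,fx=2,fy=2,interpolation=cv2.INTER_CUBIC))
# tab closed-finger approach checks
T=np.array([.691,-.0163])
for yaw in(.288-pi/2,.288,.288+pi/2):
    print(yaw,[None if (j:=robot.inverse_kinematics([*T,z],[pi,0,yaw])) is None else np.round(j,2) for z in(.2,.07)])
E
```

```text
True [ 0.58349439 -0.00472362  0.14490224] [-0.69810538  0.15324402  4.60081784]
9.9583 [ 0.14218689 -0.245188    0.23160739]
-1.2827963267948965 [array([-0.51,  0.62,  0.73,  1.57, -0.44,  1.13, -2.53]), array([-0.46,  0.75,  0.66,  1.66, -0.55,  0.92, -2.44])]
0.288 [array([-0.28,  0.54,  0.36,  1.55, -0.21,  1.08, -1.15]), array([-0.24,  0.68,  0.3 ,  1.65, -0.25,  0.85, -1.12])]
1.8587963267948966 [array([-0.05,  0.53,  0.03,  1.54, -0.01,  1.08,  0.26]), array([-0.01,  0.66, -0.04,  1.63,  0.04,  0.85,  0.22])]
```

View pics/placed.png

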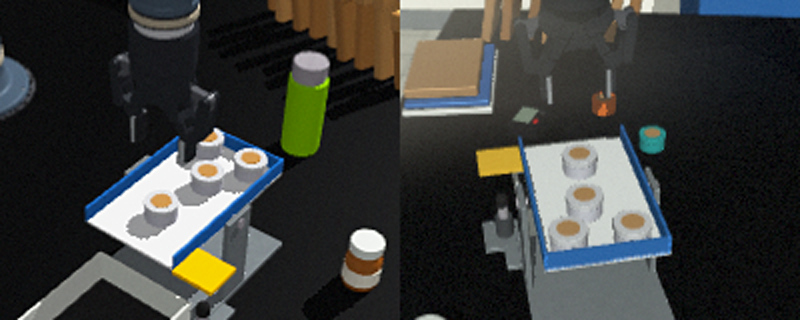

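The tin stands released on the tray at left crop (160,207), and the other three are in place. Now the force-guided press along the tab's arc.

```bash
cat > press.py <<'E'
from h import *
pi=np.pi; y=.288; Rz=lambda a,b:np.array([a*np.cos(y)-b*np.sin(y),a*np.sin(y)+b*np.cos(y)])
T=np.array([.691,-.0163])+Rz(.003,-.004)          # tip centre at local y=-.099
robot.grip(0.0,20)
robot.goto([*T,.19],[pi,0,y+pi/2])
robot.move_straight([*T,.155],vel=.06); robot.sleep(.4)
F0=np.mean([(robot.sleep(.03),robot.sense()['wrist_force'])[1] for _ in range(6)],0)
hit=robot.move_straight([*T,.132],vel=.015,contact_N=1.5)
zc=robot.sense()['tcp_pos'][2]; print('contact',hit,zc,robot.sense()['t'],F0)
assert hit and abs(zc-.143)<.006
def pose(th): 
    d=Rz(0,.099*(1-np.cos(th))-.002*np.sin(th)); return [*(T+d),zc-.099*np.sin(th)-.002*(1-np.cos(th))]
def F(n=3): return np.mean([(robot.sleep(.01),robot.sense()['wrist_force'])[1] for _ in range(n)],0)-F0
th=0; log=[]; t0=robot.sense()['t']
while th<.75:
    th+=.02 if th<.33 else .005
    robot.move_straight(pose(th),vel=.03 if th<.33 else .015)
    f=F(); log.append((round(th,3),round(f[2],1)))
    if f[2]>13.8: break
    assert np.linalg.norm(f)<20
print(log); print(robot.sense()['t']-t0)
for k in range(6):
    robot.sleep(.25); f=F(); print('hold',th,f.round(1))
    if f[2]<13: th+=.002; robot.move_straight(pose(th),vel=.015)
    elif f[2]>17.5: th-=.002; robot.move_straight(pose(th),vel=.015)
a=robot.grab_frame('scene')['image'][110:310,220:420]; b=robot.grab_frame('side')['image'][100:300,230:430]
cv2.imwrite('pics/hold.png',cv2.resize(np.hstack([a,b])[:,:,::-1],None,fx=2,fy=2,interpolation=cv2.INTER_CUBIC))
np.savez('press.npz',T=T,zc=zc,th=th,F0=F0); print(robot.sense()['t'],robot.sense()['tcp_pos'])
E
python3 press.py
```

```text
contact True 0.14291180244087595 15.3167 [-0.26493905 -0.11444467  0.02760972]
[(0.02, np.float64(5.2)), (0.04, np.float64(5.5)), (0.06, np.float64(5.0)), (0.08, np.float64(5.0)), (0.1, np.float64(5.4)), (0.12, np.float64(5.6)), (0.14, np.float64(5.7)), (0.16, np.float64(5.0)), (0.18, np.float64(6.0)), (0.2, np.float64(5.6)), (0.22, np.float64(6.0)), (0.24, np.float64(6.0)), (0.26, np.float64(6.0)), (0.28, np.float64(6.5)), (0.3, np.float64(6.1)), (0.32, np.float64(5.7)), (0.34, np.float64(5.2)), (0.345, np.float64(5.7)), (0.35, np.float64(6.1)), (0.355, np.float64(6.4)), (0.36, np.float64(6.0)), (0.365, np.float64(6.3)), (0.37, np.float64(5.9)), (0.375, np.float64(6.0)), (0.38, np.float64(6.6)), (0.385, np.float64(6.5)), (0.39, np.float64(6.4)), (0.395, np.float64(7.1)), (0.4, np.float64(6.9)), (0.405, np.float64(6.2)), (0.41, np.float64(7.0)), (0.415, np.float64(6.5)), (0.42, np.float64(6.4)), (0.425, np.float64(6.5)), (0.43, np.float64(6.5)), (0.435, np.float64(6.5)), (0.44, np.float64(7.7)), (0.445, np.float64(8.7)), (0.45, np.float64(9.7)), (0.455, np.float64(11.1)), (0.46, np.float64(11.8)), (0.465, np.float64(12.9)), (0.47, np.float64(14.9))]
11.8583
hold 0.47000000000000014 [-4.  -0.7 14.9]
hold 0.47000000000000014 [-3.6 -1.2 14.6]
hold 0.47000000000000014 [-4.2 -0.8 14.2]
hold 0.47000000000000014 [-3.8 -0.8 14.8]
hold 0.47000000000000014 [-3.9 -0.3 14.9]
hold 0.47000000000000014 [-4.4 -1.  14.2]
28.925 [ 0.6928512  -0.01058214  0.10033786]
```

View pics/hold.png

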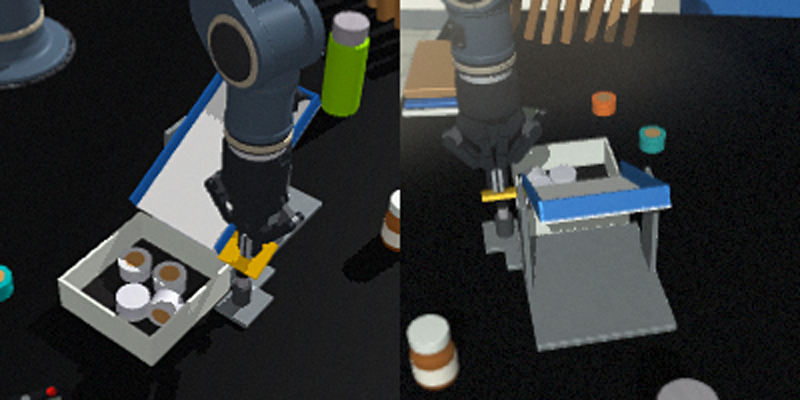

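All four tins are in the bin (left crop around (150,285)), and the hold was steady at about 14.5 N. Easing the tray back up.

```bash
python3 - <<'E'
from h import *
pi=np.pi; y=.288; d=np.load('press.npz'); T,zc,th,F0=d['T'],float(d['zc']),float(d['th']),d['F0']
Rz=lambda a,b:np.array([a*np.cos(y)-b*np.sin(y),a*np.sin(y)+b*np.cos(y)])
def pose(th): 
    q=Rz(0,.099*(1-np.cos(th))-.002*np.sin(th)); return [*(T+q),zc-.099*np.sin(th)-.002*(1-np.cos(th))]
log=[]
for t in np.linspace(th,-.02,17)[1:]:
    robot.move_straight(pose(t),vel=.025); log.append(round(float((robot.sense()['wrist_force']-F0)[2]),1))
print(log)
p=robot.sense()['tcp_pos']; robot.move_straight([*p[:2],.16],vel=.02); robot.move_straight([*p[:2],.26],vel=.12); robot.sleep(.5)
c=shot('scene'); P=cloud(c); H=cv2.cvtColor(c['image'],cv2.COLOR_RGB2HSV).astype(int)
m=(H[...,0]>22)&(H[...,0]<32)&(H[...,1]>180)&(P[...,0]>.6)&(P[...,0]<.8)&(abs(P[...,1])<.1); print('tab z',np.median(P[m],0))
print(robot.sense()['t'],robot.sense()['wrist_force'])
a=c['image'][110:310,220:440]; cv2.imwrite('pics/end.png',cv2.resize(a[:,:,::-1],None,fx=2.5,fy=2.5))
E
```

```text
[6.0, 7.3, 6.8, 5.7, 5.4, 5.6, 4.9, 5.2, 3.8, 4.6, 3.6, 3.7, 4.0, 3.5, 4.7, -0.2]
tab z [ 0.69210117 -0.01743843  0.13145244]
35.7667 [0.15098501 0.41554354 0.85335111]
```

View pics/end.png

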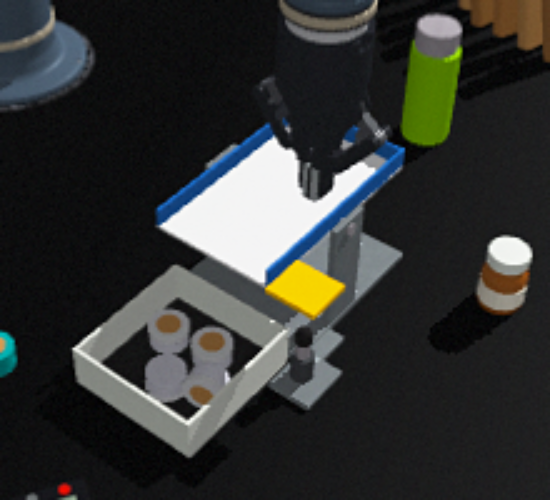

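The tray is level again (tab z 0.131), all four tins lie in the bin (around (190,355)), and the gripper is clear.

```bash
python3 -c "
from plant import robot
print(robot.close_job())"
```

```text
the job is handed in; nothing more can be done
None
```

The job is handed in (no verdict was shown): the loose tin went on the tray, the tab was held on its stop at about 14.5 N for over a second, all four tins are in the bin, the tray is eased back to level, and the flask, jar and timer were not touched.

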